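Turn the spice carousel to the square jar and hold it open

ROBOT

A 7-joint arm with a two-finger parallel gripper is mounted at the origin on a cart in front of the work surface, level with it; the furniture and walls round the work are solid. World frame = base frame: x ahead of the robot, y to its left, z up, the work surface at z = 0. Lengths are in m, angles in rad, forces in N, time in s.
With the tool pointing down it reaches from about 0.425 to 0.95 m from the base axis. Payload 16.7 kg.
Tool frame: the origin (TCP) lies at the very end of the fingers, on their centre line; the grasp point (between the pads) lies 19 mm behind it; x points along the fingers, y is the direction in which the jaws open and shut, and the axes are right-handed (so a half turn about x gives the same grasp; the last joint's range is limited). The gripper opens to 94 mm and grips with 3 to 60 N. Pads are 16 mm wide; open, the fingers measure 119 mm over their backs; the gripper's body (75 mm by 177 mm) begins 78 mm behind the grasp point.
Start: joints at [1.109, 0.426, 0.074, 1.606, -0.034, 1.111, -0.067], TCP at [0.208, -0.642, 0.205] pointing down, gripper open.
Joint ranges: [-2.85, 2.85], [-0.5, 2.14], [-1.23, 1.37], [0.21, 2.46], [-1.02, 4.16], [0.16, 2.05], [-2.73, 2.73]. Speed limits (rad/s): [1.89, 1.89, 2.39, 2.39, 3.01, 3.01, 3.01].

INTERFACE

Orientations are given as [roll, pitch, yaw] about the fixed x, y, z axes, in that order (R = Rz(yaw) Ry(pitch) Rx(roll)).
In Python, from plant import observe, viewer, arm gives the robot as it stands.
- The arm moves only by the tool servo_tool, never from a script. Its argument "plan" is text: rows parted by semicolons, each of 5 numbers parted by spaces: the shift along the tool's x, y, z in mm, then the turn about the tool's x in rad, then the closure, from 0 (fully open) to 1 (shut). A call has 1 to 20 rows; each row shifts and turns the commanded pose from where the row before left it, along the tool's axes as they then stand; what a row does not reach is not made up. A row lasts 1/8 s, in which the tool goes at most 62.5 mm and 10.7 degrees, less where a joint would pass 70% of its speed; a pose out of reach is approached as far as the arm can. A call with a gripper value outside its range is refused whole. The fingers move at their own pace and stop on an object; "grip_force" is the grip in N (left out, the last holds). Time passes only in rows, so rows that do not move let the fingers close. It gives the time, the measured TCP pose, the force and the opening at its end, in the units of the state.
- observe(): the state, without advancing time (a new reading comes with each control period).
- viewer.camera(name): name is "scene" or "top" or "wrist"; returns a dict with "frame" (384x512x3 uint8, red, green, blue), "depth" (384x512 float32, m along the optical axis (not along the pixel's ray), 0 where there is no reading), "fovy" (degrees; the focal length in pixels is half the picture's height over the tangent of half this angle, whatever the lens; pixels are square), "cx", "cy" (the principal point, pixels), "world_from_camera" (4x4, takes a point from camera to world coordinates). Camera axes: x right, y down, z forward; pixel columns grow to the right and rows downward; lengths in m; the calibration is good to about 2 mm. A picture is of the moment at which its call begins.
- arm.close_job(): hands the job in, once; it reports no verdict.
The state is a dict: "t": time; "qpos": joint angles; "qvel": joint speeds; "tau": joint torques, N m; "tool_pos": TCP position; "orientation": TCP orientation; "ft_force": force on the tool from outside, world axes, zero at the start; "torque": the same for the moment, N m; "finger_gap": finger opening in m.
Only numpy, scipy, OpenCV 4.12 (cv2) and the standard library are available. Lean on these libraries where they do the work, as an engineer would, in place of code of your own. Each camera call takes 0.05 s, during which the arm holds its last target. There are 200 camera calls.

TASK

The carousel's sprung centre knob presses a hold-down on the six jar lids and locks the turntable. Pull the knob up to its stop and, with it up, turn the carousel until the square jar with the metal ticket stands squarely at the front, behind the spoon rest. Finish there still holding the knob up at its stop and the turntable still, so that I can take the jar out; leave everything around the carousel where they are.

Things in the scene. Friction and masses are not known exactly. Their poses are not given: they have to be found in the camera images.
- carousel: spice carousel, fixed in place: dark round foot 180 mm across, spoon rest (tray 160 wide, lips 15 high, with a spoon) reaching 132 from the axis at its front. Origin: on the turning axis at worktop height; -x points to the front (spoon rest), z up. On it a 170 round turntable with five round white jars (42 across) and one square, seated 60 degrees apart, 58 from the axis; lid tops 114 above the worktop
- turntable (a joint): turntable angle, rad, growing anticlockwise seen from above; several turns possible; square jar at the front at 0 and every whole turn. Knob down: locked by 24 teeth, 15 degrees apart (up to 0.6 N m). Knob raised over 6 mm: turns freely with little friction, in either direction, and stays where left. Let down, the knob drops into the nearest tooth gap, which may turn the table up to 7.5 degrees
- lift_knob (a joint): height of the knob above its lowest position, m: about 0 when down between the teeth (up to 0.0025 if caught on one), 0.018 at its upper stop. A spring pulls it down (6 N at the bottom, 10 N at the stop); it drops when released. It turns together with the turntable
- wing (a point): centre of the knob's wing grip, on the turning axis, 149 mm above the worktop when down: upright wooden bar 52 long, 12 thick, 32 tall (16 above and below this point); pinch it from above across its thickness. Its length (x axis) lies along the line from axis to square jar, the jar on the -x side. The steel six-armed hold-down rises with it, its upper face 31 below this point; the wing is the highest part
- square_jar (a point): centre of the foot of the square jar (40 x 40 mm, 78 tall with its square wooden lid, small blank metal ticket on its outer face; the only square one), 36 above the worktop, 58 from the turning axis
- front_place (a point): point fixed to the carousel's foot where the square jar's foot is to come: 58 mm from the axis toward the front, 36 above the worktop
- egg_cup: plated egg cup, 46 across, 60 tall, standing beside the carousel (bystander). Origin: centre of its underside
- shot_glass: clear shot glass, 48 across, 61 tall, standing beside the carousel (bystander). Origin: centre of its underside
- tumbler: clear tumbler, 80 across, 88 tall, standing near the carousel (bystander). Origin: centre of its underside
- lemon: lemon, 71 x 53 x 51, lying near the carousel (bystander). Origin: centre of its underside
- jigger: steel double jigger, 43 across, 70 tall, standing behind the carousel (bystander). Origin: centre of its underside
- muddler: wooden muddler, 25 thick, 187 long, lying to the left (bystander). Origin: centre of its underside

How it is judged:
On the way, in this order (a step that is already met when the one before it is completed fails the run):
1. the knob is pulled up to its stop (value of joint lift_knob above 0.0155 m), for 0.2 s.
2. with the knob up, the square jar is turned to the front (value of joint lift_knob above 0.0145 m and horizontal distance between square_jar and front_place below 0.007 m), for 0.3 s.
At the end, for the whole second after the job is handed in: The gripper still holds the knob up at its stop (at least 14.5 mm of its 18 mm), touching it with more than 2 N; the square jar stands within 7 mm of the front place and the turntable is still (under 0.05 rad/s) (all of step 2 and velocity of joint turntable between -0.05 and 0.05 rad/s and contact force between the fingers and carousel above 2 N); the arm keeps its last pose, push and grip.
It fails at once if something standing round the carousel was shifted by more than 25 mm (distance of any of egg_cup, shot_glass, tumbler, lemon, jigger, muddler from where it was at the start of the episode above 0.025 m).
It also fails if it takes over 67 s, if anything falls off the work surface, if the arm or the gripper's body presses on something with over 40 N, if the wrist force passes 120 N, or if a joint passes its speed limit or range.

## Working session

There is one attempt and no reset: what is moved stays moved. The work goes in short steps, Python scripts to look and compute and a tool call to move; the robot and the scene stay as the last step left them, time stands still between calls to the robot, and variables do not carry over. Pictures are saved under pics/ and viewed, about 8 in all and at most 12, crops included, and the job is handed in when it is done.

Besides the shell and the picture viewer there is one more tool, called after ">>>" as a command line: name --argument value ..., lists and objects as JSON in quotes. servo_tool: Moves the arm, as the interface text tells. Its arguments: {"type":"object","properties":{"plan":{"type":"string"},"grip_force":{"type":"number"}},"required":["plan"]}

```bash
mkdir -p pics
cat > h.py <<'E'
import numpy as np, cv2
from plant import observe, viewer, arm
def cam(n):
    c=viewer.camera(n); c['f']=192/np.tan(np.radians(c['fovy'])/2); return c
def save(c,p): cv2.imwrite('pics/'+p,c['frame'][:,:,::-1])
def cloud(c):
    v,u=np.mgrid[:384,:512]; d=c['depth']; P=np.stack([(u-c['cx'])/c['f']*d,(v-c['cy'])/c['f']*d,d,np.ones_like(d)],-1)
    return (P@np.array(c['world_from_camera']).T)[...,:3]
def ray(c,u,v,z):
    T=np.array(c['world_from_camera']); r=T[:3,:3]@np.array([(u-c['cx'])/c['f'],(v-c['cy'])/c['f'],1]); return T[:3,3]+r*(z-T[2,3])/r[2]
E
python3 - <<'E'
from h import *
s=observe(); print(s)
a=cam('top');b=cam('scene');save(a,'top.png');save(b,'scene.png')
for c in(a,b): print(np.round(c['world_from_camera'],3),c['f'],c['cx'],c['cy'])
E
```

```text
{'t': 0.0, 'qpos': array([ 1.10849826,  0.42671441,  0.0738031 ,  1.60657818, -0.03410067,
        1.11080641, -0.06711504]), 'qvel': array([-0.0001761 , -0.00073282,  0.00062197,  0.00120847,  0.00033193,
        0.00034521,  0.00043582]), 'tau': array([-1.49763355e-04, -9.35840750e+01,  3.66682447e+00, -4.54208279e+01,
       -4.87532699e-02,  2.04356824e-02,  1.04342505e-04]), 'tool_pos': array([ 0.20758228, -0.64184011,  0.20479865]), 'orientation': array([-1.5142932 ,  1.56954765,  1.94009492]), 'ft_force': array([-0.36410312,  0.0696917 , -1.07252454]), 'torque': array([-0.00802299, -0.03161434,  0.02224918]), 'finger_gap': 0.09427652344330001}
[[ 0.003 -0.986  0.167  0.319]
 [-1.    -0.005 -0.01   0.07 ]
 [ 0.011 -0.167 -0.986  1.283]
 [ 0.     0.     0.     1.   ]] 426.241360595695 258.1940809272691 194.2035575343536
[[-0.837 -0.417  0.353  0.155]
 [-0.547  0.62  -0.562  0.702]
 [ 0.016 -0.664 -0.748  0.966]
 [ 0.     0.     0.     1.   ]] 350.41404804975537 256.97633261712144 191.1208116490418
```

View pics/top.png

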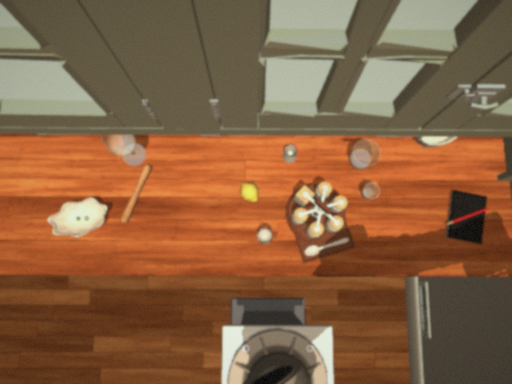

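View pics/scene.png

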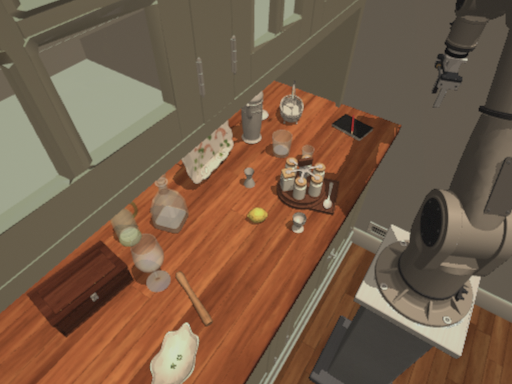

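The top view shows the carousel at about (320,210) with its spoon rest towards (328,247). The egg cup is at (265,235), the shot glass at (371,190), the tumbler at (364,153), the lemon at (250,192), the jigger at (290,152), and cabinets sit behind. Next I'll measure and zoom.

Run:
```python
from h import *
a=cam('top');b=cam('scene')
ca=cv2.resize(a['frame'][165:265,270:390],None,fx=5,fy=5,interpolation=cv2.INTER_CUBIC)
cb=cv2.resize(b['frame'][140:220,260:350],None,fx=5,fy=5,interpolation=cv2.INTER_CUBIC)
cv2.imwrite('pics/za.png',ca[:,:,::-1]);cv2.imwrite('pics/zb.png',cb[:,:,::-1])
for n,c in(('top',a),('scene',b)):
    P=cloud(c); ok=(c['depth']>0)&(abs(P[...,0]-.6)<.25)&(abs(P[...,1]+.08)<.15)
    print(n,ok.sum())
    for lo,hi in((.135,.2),(.105,.12),(.004,.03)):
        m=ok&(P[...,2]>lo)&(P[...,2]<hi); Q=P[m]
        if len(Q): v,u=np.nonzero(m); print(lo,len(Q),Q.mean(0).round(3),Q.min(0).round(3),Q.max(0).round(3),u.min(),u.max(),v.min(),v.max())
P=cloud(a)
print('cabinet',P[100:140:6,320].round(3).tolist())
for n,u,v,z in(('egg',265,235,.06),('shot',371,190,.06),('tumb',364,153,.088),('lem',250,192,.04),('jig',290,152,.07)): print(n,ray(a,u,v,z).round(3))
```

```text
top 41191
0.135 120 [ 0.477 -0.114  0.158] [ 0.458 -0.136  0.136] [ 0.496 -0.095  0.168] 315 331 199 214
0.105 1123 [ 0.478 -0.113  0.114] [ 0.404 -0.19   0.105] [ 0.553 -0.041  0.12 ] 294 347 182 235
0.004 1493 [ 0.438 -0.118  0.011] [ 0.352 -0.23   0.004] [0.72  0.069 0.03 ] 254 354 136 255
scene 13459
0.135 257 [ 0.657 -0.143  0.156] [ 0.46  -0.23   0.135] [0.843 0.068 0.2  ] 188 312 103 166
0.105 762 [ 0.569 -0.094  0.113] [ 0.405 -0.229  0.105] [0.844 0.068 0.12 ] 190 324 119 186
0.004 1040 [ 0.471 -0.097  0.013] [ 0.35  -0.23   0.004] [0.814 0.068 0.03 ] 204 338 138 235
cabinet [[0.589, -0.038, 0.617], [0.58, -0.038, 0.614], [0.579, -0.042, 0.588], [0.58, -0.047, 0.556], [0.581, -0.053, 0.521], [0.58, -0.058, 0.487], [0.721, -0.136, -0.0]]
egg [0.407 0.038 0.06 ]
shot [ 0.54  -0.272  0.06 ]
tumb [ 0.643 -0.249  0.088]
lem [0.535 0.081 0.04 ]
jig [ 0.65  -0.035  0.07 ]
```

View pics/za.png

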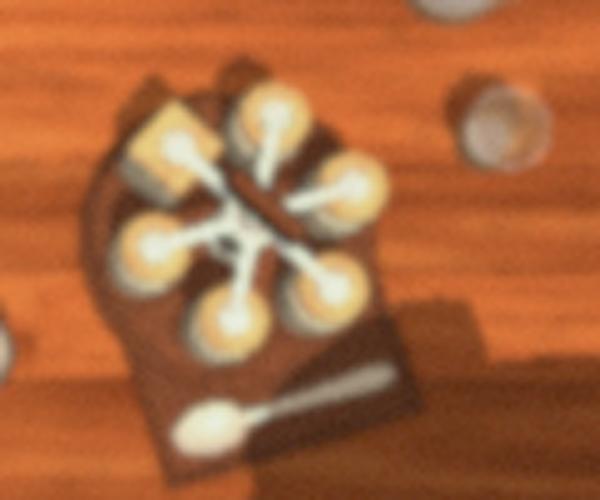

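View pics/zb.png

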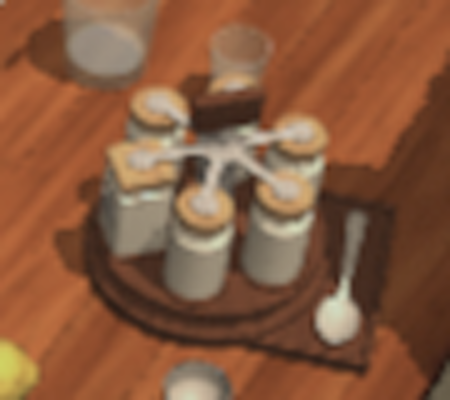

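Both crops show the square lid at the back-left, around top-image pixel (304,195). The dark wing is at (323,207) and lies along the line to that jar. The tray's front corners are at about (303,263) and (354,247). Now I'll fit these accurately.

Run:
```python
from h import *
from scipy.spatial.transform import Rotation as R
a=cam('top');b=cam('scene')
print('fridge',cloud(a)[280:380:30,410:511:25].round(2).tolist())
# lids by tan colour, height band
allL=[]
for c,n in((a,'top'),(b,'scene')):
    P=cloud(c); near=(np.hypot(P[...,0]-.478,P[...,1]+.113)<.11)&(c['depth']>0)
    m=near&(P[...,2]>.106)&(P[...,2]<.124)
    hsv=cv2.cvtColor(c['frame'],cv2.COLOR_RGB2HSV)
    k=(m&(hsv[...,2]>110)).astype(np.uint8)
    Q=P[k>0]; print(n,'lidmean',Q.mean(0).round(4),cv2.minEnclosingCircle(Q[:,:2].astype(np.float32)))
    w=near&(P[...,2]>.15); Q=P[w]; 
    if len(Q)>5: print('wing',len(Q),cv2.minAreaRect((Q[:,:2]*1000).astype(np.float32)),np.median(Q[:,2]),cv2.fitLine(Q[:,:2].astype(np.float32),2,0,.01,.01).ravel(), Q[:,:2].mean(0))
# lid centres by eye in the zoomed picture
L=np.array([(174,149),(273,116),(350,192),(328,289),(231,318),(154,251)])
W=np.array([ray(a,270+(x+.5)/5-.5,165+(y+.5)/5-.5,.114)[:2] for x,y in L]); 
cen=W.mean(0); print('lids',W.round(4).tolist(),'axis',cen.round(4))
d=W-cen; print('r',np.hypot(*d.T).round(4),'ang',np.degrees(np.arctan2(d[:,1],d[:,0])).round(1))
T=np.array([ray(a,270+x/5-.4,165+y/5-.4,.01)[:2] for x,y in[(168,487),(422,408),(130,370),(380,303)]]);
e=T[1]-T[0];print('tray',T.round(4).tolist(),'width',np.hypot(*e),'front heading',np.degrees(np.arctan2(-abs(e[0])if e[1]>0 else e[0]*-1,0)) , np.degrees(np.arctan2(-e[0],e[1])))
mid=(T[0]+T[1])/2-cen;print('mid heading',np.degrees(np.arctan2(mid[1],mid[0])),np.hypot(*mid))
s=observe();M=R.from_euler('xyz',s['orientation']).as_matrix();print(M.round(3))
print('wing via ray',[ray(a,270+x/5-.4,165+y/5-.4,.165).round(4)[:2].tolist() for x,y in[(232,178),(300,240)]])
```

```text
fridge [[[0.25, -0.71, -0.86], [0.26, -0.72, -0.6], [0.27, -0.72, -0.37], [0.28, -0.72, -0.19], [0.28, -0.72, -0.04]], [[0.11, -0.7, -0.88], [0.13, -0.72, -0.62], [0.16, -0.72, -0.39], [0.17, -0.72, -0.21], [0.19, -0.72, -0.06]], [[-0.04, -0.71, -0.92], [0.01, -0.72, -0.64], [0.04, -0.72, -0.41], [0.07, -0.72, -0.22], [0.1, -0.72, -0.07]], [[-0.18, -0.7, -0.92], [-0.12, -0.72, -0.67], [-0.07, -0.72, -0.43], [-0.03, -0.72, -0.24], [0.01, -0.72, -0.09]]]
top lidmean [ 0.4785 -0.1125  0.114 ] ((0.47937390208244324, -0.11453913897275925), 0.07775694131851196)
wing 2770 ((528.2166137695312, -104.57727813720703), (88.69108581542969, 125.0635757446289), 77.62738037109375) 0.7334336537295669 [ 0.11457068  0.9934151   0.5776337  -0.109006  ] [ 0.57763367 -0.109006  ]
scene lidmean [ 0.478  -0.1015  0.1141] ((0.48028823733329773, -0.11265131831169128), 0.07898169010877609)
wing 697 ((528.0675659179688, -104.30615234375), (82.94073486328125, 123.80965423583984), 78.55072021484375) 0.5186291531908369 [ 0.99997103  0.00761305  0.57196385 -0.11208787] [ 0.57196382 -0.11208787]
lids [[0.5164, -0.0707], [0.5354, -0.1263], [0.4927, -0.1682], [0.4386, -0.1545], [0.4224, -0.1006], [0.4592, -0.0588]] axis [ 0.4774 -0.1132]
r [0.0577 0.0594 0.0571 0.0567 0.0565 0.0574] ang [  47.5  -12.8  -74.5 -133.2  167.2  108.5]
tray [[0.3316, -0.0766], [0.3785, -0.2286], [0.4003, -0.055], [0.441, -0.2055]] width 0.15902764697932206 front heading -90.0 -162.83767386351704
mid heading -162.13827201803906 0.12860067902733394
[[-0.     0.308 -0.951]
 [ 0.    -0.951 -0.308]
 [-1.    -0.     0.   ]]
wing via ray [[0.4923, -0.0952], [0.4593, -0.1305]]
```

Everything agrees: the axis is at (0.478, -0.113), the jars sit at r≈57 mm with the square one at heading 47.1°, and the front is at -162.5°. That makes 150° anticlockwise, which is 10 teeth. Moving above the knob.

>>> servo_tool --plan "-1 -30 -30 0 0;-1 -30 -30 0 0;-1 -30 -30 0 0;-1 -30 -30 0 0;-1 -30 -30 0 0;-1 -30 -30 0 0;-1 -30 -30 0 0;-1 -30 -30 0 0;-1 -30 -30 0 0;-1 -30 -30 0 0;-1 -30 -30 0 0;-1 -30 -30 0 0;-1 -30 -30 0 0;-1 -30 -30 0 0;0 0 0 0 0;0 0 0 0 0" --grip_force 30

```text
t: 2.3
tool_pos: [0.4777, -0.1139, 0.2194]
orientation: [0.131, 1.57, -2.698]
ft_force: [-0.2, -0.3, 0.7]
finger_gap: 0.0943
```

```bash
python3 -c "
from h import *
s=observe();print(s['t'],s['qpos'].round(3),s['tool_pos'],s['orientation'])"
```

```text
2.3 [ 0.396  0.128 -0.317  1.975  0.046  1.045 -1.201] [ 0.4777495  -0.11392772  0.21939499] [ 0.13082849  1.57044256 -2.69816729]
```

Increasing q7 turns anticlockwise, so aligning (+29°) and then turning +150° ends at about 1.93, inside the range. Aligning now, then checking with the wrist camera.

>>> servo_tool --plan "0 0 0 -0.17 0;0 0 0 -0.17 0;0 0 0 -0.17 0;0 0 0 0 0;0 0 0 0 0"

```text
t: 2.92
tool_pos: [0.4778, -0.1141, 0.2195]
orientation: [0.589, 1.571, -1.735]
ft_force: [0.5, -0.6, 0.2]
finger_gap: 0.0937
```

Run:
```python
from h import *
from scipy.spatial.transform import Rotation as R
s=observe();c=cam('wrist');save(c,'w.png')
M=R.from_euler('xyz',s['orientation']).as_matrix()
print(s['t'],s['qpos'].round(3),s['tool_pos'],M.round(3).tolist())
P=cloud(c); w=(c['depth']>0)&(P[...,2]>.155)&(P[...,2]<.172)&(np.hypot(P[...,0]-.478,P[...,1]+.113)<.04)
Q=P[w];print(len(Q)); r=cv2.minAreaRect((Q[:,:2]*1000).astype(np.float32));print(r,np.median(Q[:,2]))
ctr=np.array([*r[0],0])/1000-s['tool_pos'];print('offset tool',(M.T@ctr*1000).round(1))
```

```text
2.925 [ 0.434  0.131 -0.359  1.973  0.053  1.046 -0.702] [ 0.47780765 -0.11410519  0.21950882] [[-0.0, 0.729, -0.684], [-0.0, -0.684, -0.729], [-1.0, 0.0, 0.0]]
1033
((480.11102294921875, -114.3494873046875), (52.039283752441406, 11.500102996826172), 47.260921478271484) 0.16390987198635815
offset tool [219.5   1.8  -1.4]
```

View pics/w.png

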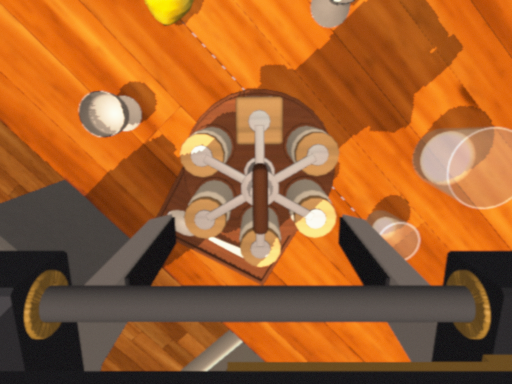

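The wrist view shows the wing at (260,198), upright and centred between the fingers. It measures 52 x 11.5 mm at 47.3°, and the square jar at (260,120) is in line with it. Descend and grip.

>>> servo_tool --plan "10 1 -1 0 0.4;20 0 0 0 0.4;20 0 0 0 0.4;20 0 0 0 0.4;14 0 0 0 0.4;4 0 0 0 0.4;0 0 0 0 0.4;0 0 0 0 1;0 0 0 0 1;0 0 0 0 1;0 0 0 0 1;0 0 0 0 1;0 0 0 0 1;0 0 0 0 1" --grip_force 40

```text
t: 4.72
tool_pos: [0.4808, -0.1143, 0.1322]
orientation: [1.948, 1.568, -0.371]
ft_force: [5.4, -6.0, 2.1]
finger_gap: 0.012
```

Gripped with a 12 mm gap. I'll move along +y to relieve the side force, then pull up.

>>> servo_tool --plan "0 2 0 0 1;-4 0 0 0 1;-4 0 0 0 1;-4 0 0 0 1;-4 0 0 0 1;-2 0 0 0 1;0 0 0 0 1;0 0 0 0 1;0 0 0 0 1"

```text
t: 5.85
tool_pos: [0.4808, -0.1145, 0.1493]
orientation: [-1.485, 1.57, 2.479]
ft_force: [0.1, 5.1, -8.8]
finger_gap: 0.0117
```

>>> servo_tool --plan "-1 0 0 0 1;-1 0 0 0 1;-1 0 0 0 1;0 0 0 0 1;0 0 0 0 1"

```text
t: 6.48
tool_pos: [0.4807, -0.1146, 0.1519]
orientation: [-1.308, 1.57, 2.657]
ft_force: [3.6, 4.2, -21.1]
finger_gap: 0.0116
```

```bash
cat > chk.py <<'E'
from h import *
import sys
s=observe();a=cam('top');save(a,sys.argv[1])
print(s['t'],s['tool_pos'].round(4),s['ft_force'].round(1),s['torque'].round(2),s['qpos'].round(3))
c=cam('wrist');save(c,'w'+sys.argv[1]);P=cloud(c)
w=(c['depth']>0)&(np.hypot(P[...,0]-.479,P[...,1]+.1135)<.085)&(P[...,2]>.10)&(P[...,2]<.2)
h,e=np.histogram(P[w][:,2],bins=np.arange(.1,.2,.004));print(list(zip(e.round(3),h)))
E
python3 chk.py c1.png
```

```text
6.475 [ 0.4807 -0.1146  0.1519] [  3.6   4.2 -21.1] [ 0.93 -0.99 -0.06] [ 0.421  0.214 -0.357  2.04   0.094  0.903 -0.735]
[(np.float64(0.1), np.int64(32)), (np.float64(0.104), np.int64(225)), (np.float64(0.108), np.int64(378)), (np.float64(0.112), np.int64(7720)), (np.float64(0.116), np.int64(155)), (np.float64(0.12), np.int64(0)), (np.float64(0.124), np.int64(0)), (np.float64(0.128), np.int64(0)), (np.float64(0.132), np.int64(2283)), (np.float64(0.136), np.int64(2535)), (np.float64(0.14), np.int64(0)), (np.float64(0.144), np.int64(0)), (np.float64(0.148), np.int64(0)), (np.float64(0.152), np.int64(25)), (np.float64(0.156), np.int64(94)), (np.float64(0.16), np.int64(131)), (np.float64(0.164), np.int64(154)), (np.float64(0.168), np.int64(158)), (np.float64(0.172), np.int64(184)), (np.float64(0.176), np.int64(284)), (np.float64(0.18), np.int64(1740)), (np.float64(0.184), np.int64(482)), (np.float64(0.188), np.int64(216)), (np.float64(0.192), np.int64(194))]
```

View pics/wc1.png

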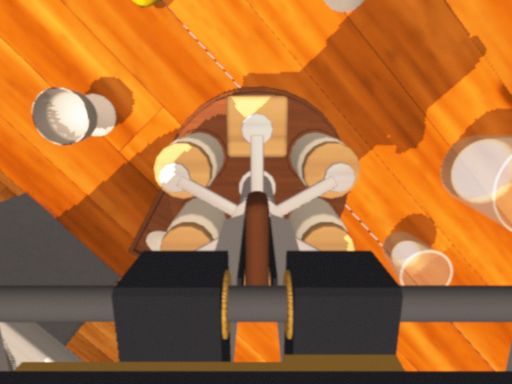

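The view shows the arms lifted off the lids, with the hold-down at z≈0.136 (118+18 mm). The wing top is at about 0.182 and the pull has risen to 21 N, so the knob is at its stop. Turning anticlockwise, first part.

>>> servo_tool --plan "0 0 0 -0.05 1;0 0 0 -0.1 1;0 0 0 -0.1 1;0 0 0 -0.1 1;0 0 0 -0.1 1;0 0 0 -0.1 1;0 0 0 -0.1 1;0 0 0 -0.1 1;0 0 0 -0.1 1;0 0 0 -0.1 1;0 0 0 -0.05 1;0 0 0 0 1;0 0 0 0 1"

```text
t: 8.2
tool_pos: [0.4792, -0.1143, 0.1518]
orientation: [-2.017, 1.567, 2.948]
ft_force: [-7.2, 7.1, -10.3]
finger_gap: 0.0118
```

```bash
python3 chk.py c2.png
python3 - <<'E'
from h import *
from scipy.spatial.transform import Rotation as R
M=R.from_euler('xyz',observe()['orientation']).as_matrix();print(M.round(3))
E
```

```text
8.2 [ 0.4792 -0.1143  0.1518] [ -7.2   7.1 -10.3] [1.69 1.23 0.05] [ 0.547  0.229 -0.5    2.034  0.138  0.913  0.225]
[(np.float64(0.1), np.int64(29)), (np.float64(0.104), np.int64(238)), (np.float64(0.108), np.int64(383)), (np.float64(0.112), np.int64(7737)), (np.float64(0.116), np.int64(160)), (np.float64(0.12), np.int64(0)), (np.float64(0.124), np.int64(0)), (np.float64(0.128), np.int64(0)), (np.float64(0.132), np.int64(2412)), (np.float64(0.136), np.int64(2397)), (np.float64(0.14), np.int64(0)), (np.float64(0.144), np.int64(0)), (np.float64(0.148), np.int64(0)), (np.float64(0.152), np.int64(22)), (np.float64(0.156), np.int64(91)), (np.float64(0.16), np.int64(143)), (np.float64(0.164), np.int64(148)), (np.float64(0.168), np.int64(163)), (np.float64(0.172), np.int64(183)), (np.float64(0.176), np.int64(272)), (np.float64(0.18), np.int64(1791)), (np.float64(0.184), np.int64(412)), (np.float64(0.188), np.int64(220)), (np.float64(0.192), np.int64(202))]
[[-0.003  0.968  0.249]
 [ 0.001  0.249 -0.968]
 [-1.    -0.003 -0.001]]
```

It turned 57.6° and the knob is still at its stop. Continuing with the remaining ~92.9° (1.62 rad), plus a small recentring.

>>> servo_tool --plan "-1 -1 -1 0 1;0 0 0 -0.06 1;0 0 0 -0.1 1;0 0 0 -0.1 1;0 0 0 -0.1 1;0 0 0 -0.1 1;0 0 0 -0.1 1;0 0 0 -0.1 1;0 0 0 -0.1 1;0 0 0 -0.1 1;0 0 0 -0.1 1;0 0 0 -0.1 1;0 0 0 -0.1 1;0 0 0 -0.1 1;0 0 0 -0.1 1;0 0 0 -0.1 1;0 0 0 -0.1 1;0 0 0 -0.06 1;0 0 0 0 1;0 0 0 0 1"

```text
t: 10.8
tool_pos: [0.4778, -0.1162, 0.1523]
orientation: [-2.985, 1.567, -2.686]
ft_force: [-2.8, -7.6, -24.9]
finger_gap: 0.0118
```

```bash
python3 chk.py c3.png
python3 - <<'E'
from h import *
from scipy.spatial.transform import Rotation as R
s=observe();M=R.from_euler('xyz',s['orientation']).as_matrix();print(M.round(3),np.degrees(np.arctan2(M[1,1],M[0,1])),'tool f',(M.T@s['ft_force']).round(1))
i=cv2.imread('pics/c3.png')[165:265,270:390];cv2.imwrite('pics/z3.png',cv2.resize(i,None,fx=5,fy=5,interpolation=cv2.INTER_CUBIC))
b=cam('scene');save(b,'s3.png');i=cv2.imread('pics/s3.png')[130:220,250:350];cv2.imwrite('pics/zs3.png',cv2.resize(i,None,fx=6,fy=6,interpolation=cv2.INTER_CUBIC))
E
```

```text
10.8 [ 0.4778 -0.1162  0.1523] [ -2.8  -7.6 -24.9] [-1.61  0.08 -0.01] [ 0.771  0.269 -0.759  2.025  0.232  0.935  1.761]
[(np.float64(0.1), np.int64(33)), (np.float64(0.104), np.int64(216)), (np.float64(0.108), np.int64(385)), (np.float64(0.112), np.int64(7711)), (np.float64(0.116), np.int64(142)), (np.float64(0.12), np.int64(0)), (np.float64(0.124), np.int64(0)), (np.float64(0.128), np.int64(0)), (np.float64(0.132), np.int64(2236)), (np.float64(0.136), np.int64(2554)), (np.float64(0.14), np.int64(1)), (np.float64(0.144), np.int64(0)), (np.float64(0.148), np.int64(0)), (np.float64(0.152), np.int64(17)), (np.float64(0.156), np.int64(91)), (np.float64(0.16), np.int64(133)), (np.float64(0.164), np.int64(142)), (np.float64(0.168), np.int64(162)), (np.float64(0.172), np.int64(175)), (np.float64(0.176), np.int64(294)), (np.float64(0.18), np.int64(1722)), (np.float64(0.184), np.int64(477)), (np.float64(0.188), np.int64(214)), (np.float64(0.192), np.int64(211))]
[[-0.004 -0.295  0.956]
 [-0.002  0.956  0.295]
 [-1.    -0.001 -0.004]] 107.13786521079938 tool f [24.  -7.2 -4.3]
```

View pics/wc3.png

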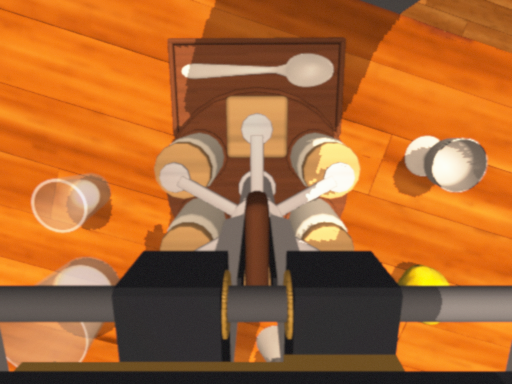

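View pics/zs3.png

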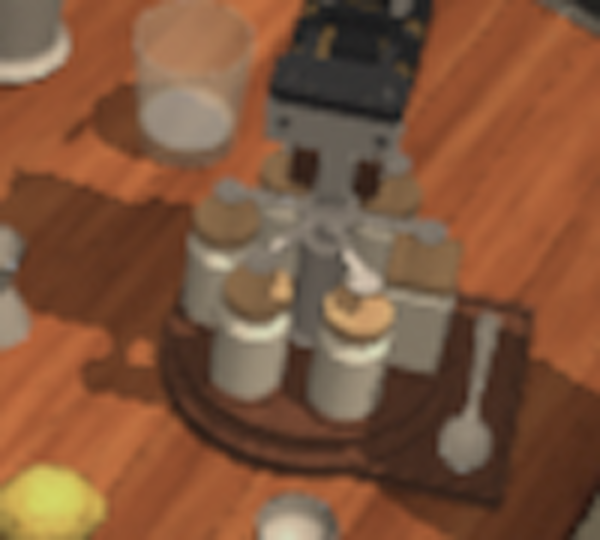

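The wrist view shows the square lid centred at (257,127), between the tray's side edges (170 and 346, mid 258) and parallel to them. The hold-down is still 18 mm up and pulling against the stop at 25 N. I'll let it settle and confirm numerically.

>>> servo_tool --plan "0 0 0 0 1;0 0 0 0 1;0 0 0 0 1;0 0 0 0 1;0 0 0 0 1;0 0 0 0 1"

```text
t: 11.7
tool_pos: [0.4777, -0.1162, 0.1522]
orientation: [-2.99, 1.567, -2.691]
ft_force: [-2.6, -7.9, -25.3]
finger_gap: 0.0117
```

Run:
```python
from h import *
s=observe();c=cam('wrist');print(s['t'],s['tool_pos'].round(4),s['ft_force'].round(1),abs(s['qvel']).max())
t=[ray(c,u,v,.015) for u,v in((167,40),(346,38))]; l=ray(c,257,127,.114)[:2]
# square lid by colour & height
P=cloud(c);v,u=np.mgrid[:384,:512];m=(abs(P[...,2]-.114)<.004)&(abs(u-257)<38)&(abs(v-127)<40)
r=cv2.minAreaRect((P[m][:,:2]*1000).astype(np.float32));print('lid',r)
e=(t[1]-t[0])[:2];fh=np.arctan2(-abs(e[0]) if 0 else e[0],-e[1]);n=np.array([-abs(e[1]),0]);
n=np.array([e[1],-e[0]]);n/=np.hypot(*n);n*=-np.sign(n[0])
for ax in((.4785,-.113),(.4795,-.114)):
    fp=np.array(ax)+.058*n;print('width',np.hypot(*e),'front',np.degrees(np.arctan2(n[1],n[0])),'lid-front mm',((np.array(r[0])/1000-fp)*1000).round(1))
```

```text
11.7 [ 0.4777 -0.1162  0.1522] [ -2.6  -7.9 -25.3] 0.002006377916530227
lid ((425.1784362792969, -132.03964233398438), (39.6679573059082, 39.95885467529297), 16.963090896606445)
width 0.15973203776400746 front -162.27414306743268 lid-front mm [ 1.9 -1.4]
width 0.15973203776400746 front -162.27414306743268 lid-front mm [ 0.9 -0.4]
```

```bash
python3 -c "
from plant import arm
print(arm.close_job())"
```

```text
the job is handed in; nothing more can be done
None
```

I pulled the knob up to its stop and turned the carousel 150° anticlockwise. The square jar now stands at the front, behind the spoon rest. I handed the job in at about 12 s with the gripper still holding the knob up; no verdict is reported.

- **Knob:** the hold-down measured about 18 mm up, and the arm is pulling against the stop with about 25 N. The gripper closed to 11.7 mm on the wing.
- **Jar:** the square lid is within about 1–2.4 mm of the front place, depending on which axis estimate is used. Its sides are within 1° of the tray's.
- **Stillness:** joint speeds were about 0.002 rad/s.
- **Disagreements:** the wrist and top cameras placed the axis about 2 mm apart, within calibration. About 8 N of side force remained at the grip.
- **Surroundings:** the gripper stayed above everything round the carousel, and nothing looked moved in the views I took. I did not re-measure those positions.

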